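# Shut off one air line at the bench manifold

### The arm

A 7-joint arm with a two-finger parallel gripper is mounted at the origin on the work surface. World frame = base frame: x ahead of the robot, y to its left, z up, the work surface at z = 0. Lengths are in m, angles in rad, forces in N, time in s.
With the tool pointing down it reaches from about 0.4 to 0.85 m from the base axis. Payload 4.5 kg.
Tool frame: the origin (TCP) lies between the finger pads; the fingertips stand 19 mm ahead of it and the grasp point (between the pads) is the TCP (r.nose_length is the distance from the TCP to the fingertips, in m); z points along the fingers, x is the direction in which the jaws open and shut, and the axes are right-handed (so a half turn about z gives the same grasp; the last joint's range is limited). The gripper opens to 88 mm and grips with 3 to 60 N. Pads are 18 mm wide; open, the fingers measure 123 mm over their backs; the gripper's body (75 mm by 187 mm) begins 45 mm behind the grasp point.
Start: joints at [-1.073, 0.689, -0.195, 1.565, 0.157, 0.902, -0.215], TCP at [0.28, 0.559, 0.258] pointing down, gripper open.
Joint ranges: [-3.01, 3.01], [-0.46, 2.08], [-1.47, 1.51], [0.13, 2.56], [-1, 4.14], [0.04, 2.09], [-2.66, 2.66]. Speed limits (rad/s): [2.57, 2.57, 3.14, 3.14, 3.14, 3.14, 3.14].

### API

Orientations are given as a unit quaternion [x, y, z, w].
In Python, from plant import get_state, vision, r gives the robot as it stands.
- The arm moves only by the tool play_rows, never from a script. Its argument "deltas" is a list that holds one entry, the list of rows, each a list of 7 numbers: the gripper command: -1 is fully open, 1 is shut, values between are in proportion, then the shift along the tool's x, y, z normalised to -1 to 1, where 1 is 300 mm, then the turn, a rotation vector about the tool's x, y, z normalised to -1 to 1, where 1 is pi rad. A call has 1 to 5 rows; each row is the pose to reach, as a shift and turn from the pose measured when the call began, along the tool's axes at that moment, turning the shorter way round; what a row does not reach only later rows make up. A row lasts 1/8 s, in which the tool goes at most 62.5 mm and 10.7 degrees, less where a joint would pass 70% of its speed; a pose out of reach is approached as far as the arm can. A call with a number of a shift or a turn outside -1 to 1 is refused whole. A call with a gripper value outside its range is refused whole. The fingers move at their own pace and stop on an object; "force" is the grip in N (left out, the last holds). Time passes only in rows, so rows that repeat a pose let the fingers close. It gives the time, the measured TCP pose, the force and the opening at its end, in the units of the state.
- get_state(): the state, without advancing time (a new reading comes with each control period).
- vision.snapshot(name): name is "side" or "top" or "wrist"; returns the picture (480x640x3 uint8, red, green, blue); there is no depth.
- vision.camera_model(name): a dict with "vfov" (degrees; the focal length in pixels is half the picture's height over the tangent of half this angle, whatever the lens; pixels are square), "cx", "cy" (the principal point, pixels), "k1" (the pictures are not rectified: a ray, as slopes to the right and down, at radius r is drawn at 1 + k1 r^2 times it, then the intrinsics apply), "world_to_cam" (4x4, takes a point from world to camera coordinates). Camera axes: x right, y up, looking along -z (the intrinsics and any distortion apply to the point x, -y, -z); pixel columns grow to the right and rows downward; lengths in m; the calibration is good to about 2 mm. A picture is of the moment at which its call begins: read the wrist's pose just before it. camera_model takes no time and is no camera call; for the wrist camera it gives the pose at the moment of the call.
- r.finish_job(): hands the job in, once; it reports no verdict.
The state is a dict: "clock": time; "q": joint angles; "qd": joint speeds; "joint_torque": joint torques, N m; "tool_pos": TCP position; "eef_rot": TCP orientation; "contact_force": force on the tool from outside, world axes, zero at the start; "moment": the same for the moment, N m; "opening": opening from 0.0 (shut) to 1.0 (fully open).
Only numpy, scipy, OpenCV 4.12 (cv2) and the standard library are available. Lean on these libraries where they do the work, as an engineer would, in place of code of your own. Each camera call takes 0.05 s, during which the arm holds its last target.

### The job

The bench's air shut-off box has a sliding cover. Using the fingertips only, push the cover's thumb stop until the cover is fully back and both lever handles beneath are revealed; then push the handle marked by a round disc end gently clockwise until it stands squarely across its pipe (shut). Leave the plain square-ended handle as it is and the cover open, and do not disturb the things lying around the box.

Things in the scene. Friction and masses are not known exactly. Their poses are not given: they have to be found in the camera images.
- airbox: Fixed grey steel box, 280 mm (x) by 260 mm (y) by 84 mm tall; side rails along the outer 8 mm rise to 93 mm. Origin: centre of its underside. +x runs from its front (two brass couplers, 28 mm long) to its back (round gauge, 96 mm tall), +y to its left, z up. Its front half is an open bay under the cover, with two valves at x = -45 mm, y = -60 and +35 mm; which has the disc handle varies
- bay (a point): Centre of the bay's floor, 10 mm above the bench; axes as the box's. The bay is 140 mm (x) by 248 mm (y) inside, its front wall 6 mm thick and 84 mm tall above the bench; behind it the box is closed, its top at 84 mm
- cover (a joint): Slide of the aluminium cover plate (145 x 236 x 5 mm, top 91 mm above the bench) along the box's +x. 0 = closed over the bay, 0.13 m = fully back against its stop, clear of both handles. Starts within 20 mm of closed, needs about 3 to 5 N, stays where it is left
- cover_push (a point): Middle of the flat upright front face of the thumb stop on the cover, 101.5 mm above the bench, 15 mm behind the cover's front edge; travels with the cover. The face is 100 mm wide (box's y), looks to the box's -x and reaches from the plate (91 mm) to 112 mm above the bench; behind it a ramp falls to the plate over 60 mm. Push it towards the box's +x
- disc_handle (a joint): Angle of the marked lever handle, the one with a round disc end. 0 = open, lever along its pipe, pointing from the pivot to the box's -x; grows clockwise seen from above; 1.571 = shut against its stop, lever across the pipe, pointing to the box's +y. Starts between 0 and 0.25. Needs about 4 N at 40 mm from the pivot, stays where it is left
- disc_pivot (a point): On the upright pivot axis of the disc handle, 70 mm above the bench, half-way up the lever; fixed, axes as the box's. The lever is a steel bar 14 mm wide, 12 mm thick (64 to 76 mm above the bench), hub radius 11 mm. Beneath it: only the pipe (radius 11 mm, along the box's x, axis 38 mm high) and the valve body (30 mm wide, top 54 mm)
- disc_end (a point): Centre of the round steel disc (34 mm diameter, 12 mm thick) at the end of the marked lever, 53 mm from the pivot, 70 mm above the bench; turns with the lever
- plain_handle (a joint): Angle of the other lever handle, with a plain square end, same sense as the disc handle. Starts between 0 and 0.15 (open) and is to stay so
- plain_end (a point): Point on the centre line of the plain lever (14 mm wide, 12 mm thick, 68 mm long, same heights as the disc lever) 53 mm from its pivot, 70 mm above the bench
- jar: Bystander: loose closed glass jar with a steel cap, radius 33 mm, 95 mm tall, to the left (+y) of the box; origin at the centre of its underside
- wrench: Bystander: loose steel wrench about 180 mm long lying to the right (-y) of the box, roughly along the box's x; origin under its middle
- block: Bystander: loose wooden block 60 x 45 x 40 mm to the left (+y) of the box, behind the jar; origin at the centre of its underside

How it is judged:
On the way, in this order (a step that is already met when the one before it is completed fails the run):
1. the cover is slid back, the disc handle not yet shut (value of joint cover above 0.115 m and value of joint disc_handle below 0.6 rad), for 0.2 s.
2. the disc handle is pushed shut (value of joint disc_handle above 1.42 rad), for 0.2 s.
At the end, for the whole second after the job is handed in: The cover is within 15 mm of fully back, the disc handle within 0.15 rad of its shut stop and still, the plain handle's end within 12 mm of where it was, the jar upright and at rest (value of joint cover above 0.115 m and value of joint disc_handle above 1.42 rad and distance of plain_end from where it was at the start of the episode below 0.012 m and velocity of joint disc_handle below 0.05 rad/s and linear speed of jar below 0.02 m/s and angle between jar's own z axis and vertical below 0.1 rad); the robot touches nothing.
It fails at once if the plain handle is turned (its end moved more than 15 mm) (distance of plain_end from where it was at the start of the episode above 0.015 m).
It fails at once if the disc handle is squeezed or forced with more than 45 N (contact force between the fingers and disc_handle above 45 N).
It fails at once if the jar is moved or lifted more than 25 mm (distance of jar from where it was at the start of the episode above 0.025 m).
It fails at once if the wrench is moved or lifted more than 25 mm (distance of wrench from where it was at the start of the episode above 0.025 m).
It fails at once if the block is moved or lifted more than 25 mm (distance of block from where it was at the start of the episode above 0.025 m).
It also fails if it takes over 45 s, if anything falls off the work surface, if the arm or the gripper's body presses on something with over 40 N, if the wrist force passes 120 N, or if a joint passes its speed limit or range.

## Working session

There is one attempt and no reset: what is moved stays moved. The work goes in short steps, Python scripts to look and compute and a tool call to move; the robot and the scene stay as the last step left them, time stands still between calls to the robot, and variables do not carry over. Pictures are saved under pics/ and viewed, and the job is handed in when it is done.

Besides the shell and the picture viewer there is one more tool, called after "Call:" by a JSON object that holds its "fn" and its "kwargs". play_rows: Moves the arm, as the interface text tells. Scaled input: -1 to 1 covers 300 mm each way for a shift and pi rad each way for a turn. Its arguments: {"type":"object","properties":{"deltas":{"type":"array"},"force":{"type":"number"}},"required":["deltas"]}

```bash
ls; mkdir -p pics
python3 - <<'E'
from plant import get_state, vision, r
import cv2
s=get_state();print(s)
for n in("side","top","wrist"):
    m=vision.camera_model(n);print(n,m)
    cv2.imwrite(f"pics/{n}0.png",vision.snapshot(n)[:,:,::-1])
E
```

```text
pics
{'clock': 0.0, 'q': array([-1.07319822,  0.68997703, -0.19450803,  1.56635065,  0.15730635,
        0.90246361, -0.21509846]), 'qd': array([-0.0009884 , -0.00177306, -0.0011206 , -0.00122891,  0.00114714,
        0.00061157,  0.00174078]), 'joint_torque': array([ 4.27562572e-04, -5.27561331e+01, -1.26690656e+00, -1.53422034e+01,
       -5.26556396e-02,  6.48273548e-03,  1.73860699e-04]), 'tool_pos': array([0.27937274, 0.55842338, 0.25691241]), 'eef_rot': array([ 8.50667391e-01,  5.25703504e-01, -7.30606832e-04,  5.31461685e-04]), 'contact_force': array([-0.0752099 ,  0.40504233, -0.5025488 ]), 'moment': array([0.03945964, 0.01887333, 0.02070798]), 'opening': 1.0000948884015148}
side {'vfov': 51.85648064366555, 'cx': 318.4000774991545, 'cy': 239.3058670740973, 'k1': -0.02612357772252749, 'world_to_cam': array([[ 0.85416439, -0.51997933, -0.00496949, -0.5065833 ],
       [ 0.38398116,  0.62425963,  0.68033697, -0.3331431 ],
       [-0.35065891, -0.5830278 ,  0.73288261, -0.65492765],
       [ 0.        ,  0.        ,  0.        ,  1.        ]])}
top {'vfov': 45.83059978076463, 'cx': 316.93039990081814, 'cy': 242.7003624454701, 'k1': -0.026302040373812993, 'world_to_cam': array([[-0.02352002, -0.99972286,  0.00100401,  0.05082679],
       [ 0.99003501, -0.02315259,  0.13890512, -0.63217345],
       [-0.13884338,  0.00426106,  0.99030518, -0.86243413],
       [ 0.        ,  0.        ,  0.        ,  1.        ]])}
wrist {'vfov': 71.6706439713932, 'cx': 321.21538381925706, 'cy': 243.1768745693019, 'k1': -0.04764145703355103, 'world_to_cam': array([[ 0.44810518,  0.89397525, -0.00316271, -0.62345633],
       [-0.85645807,  0.42828012, -0.28819389,  0.038788  ],
       [-0.25628368,  0.1318499 ,  0.95756685, -0.3912896 ],
       [ 0.        ,  0.        ,  0.        ,  1.        ]])}
```

View pics/top0.png

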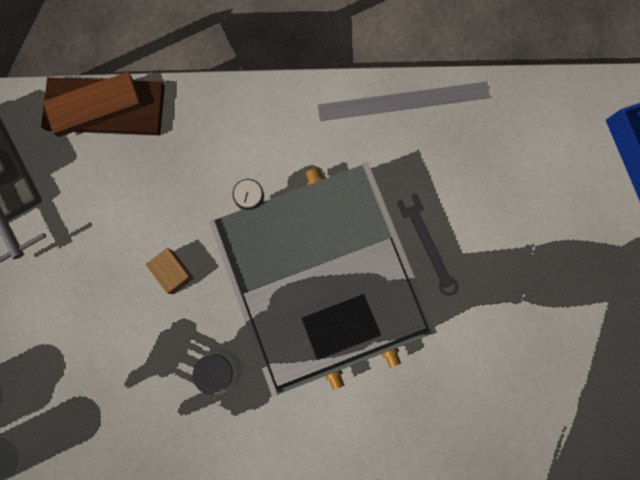

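View pics/side0.png

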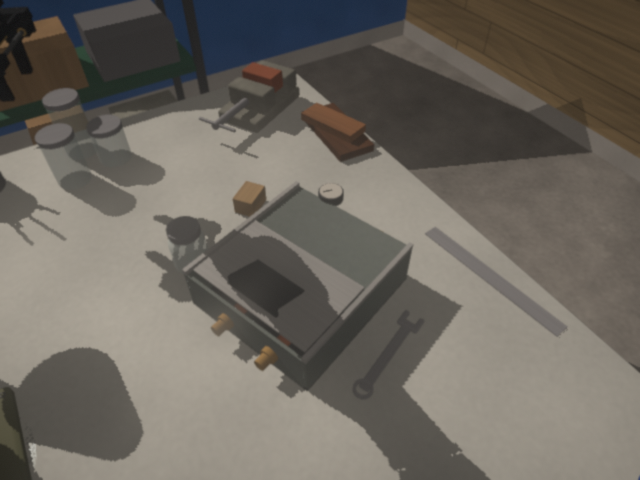

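Top view: the box front faces the robot (couplers at about (335,380) and (392,357)), with left rail (277,390)–(215,220) and right rail (430,330)–(367,163). The jar is at (212,372) and the wrench runs (410,205)–(448,287). I'll enlarge it.

Run:
```python
import cv2
i=cv2.imread("pics/top0.png")[150:400,200:440]
cv2.imwrite("pics/top0c.png",cv2.convertScaleAbs(cv2.resize(i,None,fx=2.4*1,fy=2.4,interpolation=2),alpha=1.6,beta=20))
```

```text
(no output)
```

View pics/top0c.png

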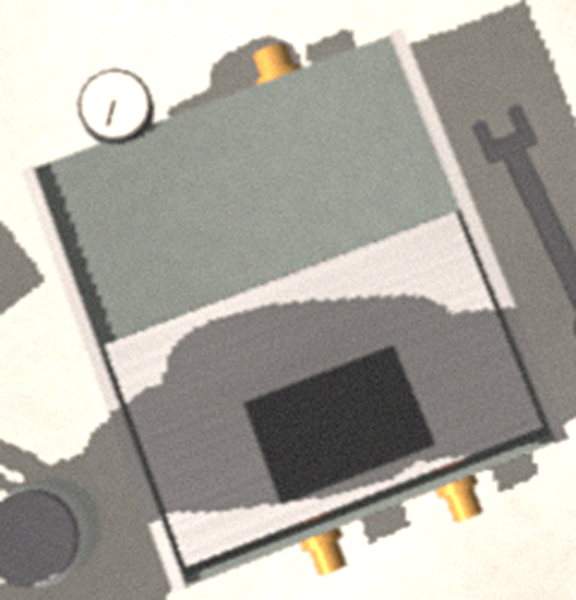

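```bash
cat > h.py <<'E'
import numpy as np, cv2
from scipy.optimize import least_squares
from scipy.spatial.transform import Rotation as R
def cam(m):
    f=240/np.tan(np.radians(m["vfov"])/2)
    return f,m["cx"],m["cy"],m["k1"],np.array(m["world_to_cam"])
def proj(m,P):
    f,cx,cy,k,T=cam(m);P=np.atleast_2d(P);c=P@T[:3,:3].T+T[:3,3]
    u=c[:,0]/-c[:,2];v=-c[:,1]/-c[:,2];d=1+k*(u*u+v*v)
    return np.c_[cx+f*u*d,cy+f*v*d]
def at_z(m,p,z):
    f,cx,cy,k,T=cam(m);a=np.array([(p[0]-cx)/f,(p[1]-cy)/f]);b=a.copy()
    for _ in range(20): b=a/(1+k*(b@b))
    d=T[:3,:3].T@np.array([b[0],-b[1],-1]);o=-T[:3,:3].T@T[:3,3]
    return o+d*(z-o[2])/d[2]
def box(pose,P):
    x,y,t=pose;P=np.atleast_2d(P);c,s=np.cos(t),np.sin(t)
    return np.c_[x+c*P[:,0]-s*P[:,1],y+s*P[:,0]+c*P[:,1],P[:,2]]
E
python3 - <<'E'
from h import *
from plant import vision
m=vision.camera_model("top")
px=np.array([(178,588),(28,172),(402,32),(562,438)])/2.4+[200,150]
C=np.array([[-.14,.13,.093],[.14,.13,.093],[.14,-.13,.093],[-.14,-.13,.093]])
for p in px: print(at_z(m,p,.093))
s=least_squares(lambda q:(proj(m,box(q,C))-px).ravel(),[.6,0,.3]);print(s.x,s.fun)
ms=vision.camera_model("side");print(proj(ms,box(s.x,C)))
st=np.array([(283,503),(433,443),(246,405),(394,347)])/2.4+[200,150]
T=s.x
for p,z in zip(st,[.091,.091,.112,.112]):
  w=at_z(m,p,z)-[T[0],T[1],0];c,q=np.cos(T[2]),np.sin(T[2]);print(c*w[0]+q*w[1],-q*w[0]+c*w[1])
for p in ([212,372],[410,205],[448,287]): print(at_z(m,p,.095 if p[0]==212 else 0))
E
```

```text
[0.40366122 0.10379501 0.093     ]
[0.66232218 0.1952704  0.093     ]
[ 0.74799892 -0.04462464  0.093     ]
[ 0.48812241 -0.13409288  0.093     ]
[0.57581135 0.03008845 0.33870448] [-1.61007566  2.20853799 -2.59183441 -1.45640571  0.82416146 -1.93931238
  3.37336972  0.70853329]
[[181.00857647 270.37431228]
 [295.78172881 181.46817663]
 [413.28158467 245.41762928]
 [304.70210044 362.92758317]]
-0.11308056555620694 0.04909973769641404
-0.11189459773117959 -0.05036917765936215
-0.049476219676696034 0.048939438434970936
-0.04862587726187571 -0.04739840923321462
[0.43873938 0.1941206  0.095     ]
[ 0.70010955 -0.12320448  0.        ]
[ 0.56005063 -0.1799697   0.        ]
```

```bash
cat >> h.py <<'E'
BOX=(0.57581,0.03009,0.33870)
def go(bx,by,z,jaw=None,pose=BOX):
    """tool target in box frame xy, world z; jaw = box-frame angle(deg) of tool x"""
    from plant import get_state
    s=get_state();p=np.array(s["tool_pos"]);Q=R.from_quat(s["eef_rot"])
    t=box(pose,[bx,by,z])[0]
    sh=Q.inv().apply(t-p)/.3
    a=pose[2]+np.radians(jaw if jaw is not None else 90)
    M=np.c_[[np.cos(a),np.sin(a),0],[np.sin(a),-np.cos(a),0],[0,0,-1]]
    T=(Q.inv()*R.from_matrix(M)).as_rotvec()/np.pi
    print("target",t.round(4),"shift",sh.round(4),"turn",T.round(4))
def where(pose=BOX):
    from plant import get_state
    s=get_state();p=np.array(s["tool_pos"]);c,q=np.cos(pose[2]),np.sin(pose[2]);d=p[:2]-pose[:2]
    X=R.from_quat(s["eef_rot"]).as_matrix()[:,0]
    print("t",round(s["clock"],2),"box xy",(c*d[0]+q*d[1]).round(4),(-q*d[0]+c*d[1]).round(4),"z",p[2].round(4),"jaw",np.degrees(np.arctan2(X[1],X[0])-pose[2]).round(2),"F",np.round(s["contact_force"],2),"open",round(s["opening"],3))
E
python3 -c "
from h import *
where();go(-.1415,0,.2)"
```

```text
t 0.15 box xy -0.1039 0.597 z 0.2571 jaw 44.03 F [ 0.2  -0.78 -0.63] open 1.002
target [ 0.4423 -0.0169  0.2   ] shift [-1.4727  1.3437  0.1924] turn [-1.000e-04  4.000e-04 -2.554e-01]
```

Call:
{"fn": "play_rows", "kwargs": {"deltas": [[[1,-0.15,0.135,0,0,0,-0.05],[1,-0.3,0.27,0,0,0,-0.1],[1,-0.45,0.405,0,0,0,-0.15],[1,-0.6,0.54,0,0,0,-0.2],[1,-0.75,0.68,0,0,0,-0.255]]], "force": 20}}

```text
clock: 0.78
tool_pos: [0.3616, 0.2642, 0.2574]
eef_rot: [0.576, 0.818, -0.001, 0.0]
contact_force: [0.5, -0.0, 0.7]
opening: 0.456
```

```bash
python3 -c "
from h import *
where();go(-.1415,0,.2)"
```

```text
t 0.78 box xy -0.1243 0.292 z 0.2574 jaw 90.27 F [ 0.46 -0.    0.67] open 0.456
target [ 0.4423 -0.0169  0.2   ] shift [-0.9728 -0.0617  0.1926] turn [-0.0002  0.0004  0.0015]
```

Call:
{"fn": "play_rows", "kwargs": {"deltas": [[[1,-0.2,-0.012,0,0,0,0],[1,-0.4,-0.025,0.04,0,0,0],[1,-0.6,-0.04,0.09,0,0,0],[1,-0.8,-0.05,0.14,0,0,0],[1,-0.973,-0.062,0.193,0,0,0.0015]]]}}

```text
clock: 1.4
tool_pos: [0.4428, -0.0194, 0.1994]
eef_rot: [0.578, 0.816, -0.001, 0.001]
contact_force: [1.5, -0.2, -0.5]
opening: 0.006
```

```bash
python3 -c "
from h import *
from plant import vision
where()
cv2.imwrite('pics/top1.png',vision.snapshot('top')[:,:,::-1])
m=vision.camera_model('wrist');cv2.imwrite('pics/wrist1.png',vision.snapshot('wrist')[:,:,::-1])
where()
F=[[-.1125,.05,.091],[-.1125,-.05,.091],[-.1125,.05,.112],[-.1125,-.05,.112],[-.14,.13,.093],[-.14,-.13,.093]]
print(proj(m,box(BOX,F)))
go(-.1415,0,.116)"
```

```text
t 1.4 box xy -0.1418 -0.0025 z 0.1994 jaw 89.92 F [ 1.52 -0.2  -0.47] open 0.006
t 1.5 box xy -0.144 -0.0062 z 0.1982 jaw 89.36 F [-1.16  1.01 -0.07] open 0.005
[[400.5990702  289.5162774 ]
 [270.1920692  290.779044  ]
 [407.16232601 301.84395275]
 [265.6560726  303.18945368]
 [510.07068005 255.05740641]
 [161.41768587 258.64801112]]
target [ 0.4423 -0.0169  0.116 ] shift [0.0218 0.0096 0.2739] turn [-0.0016  0.0012 -0.0036]
```

View pics/wrist1.png

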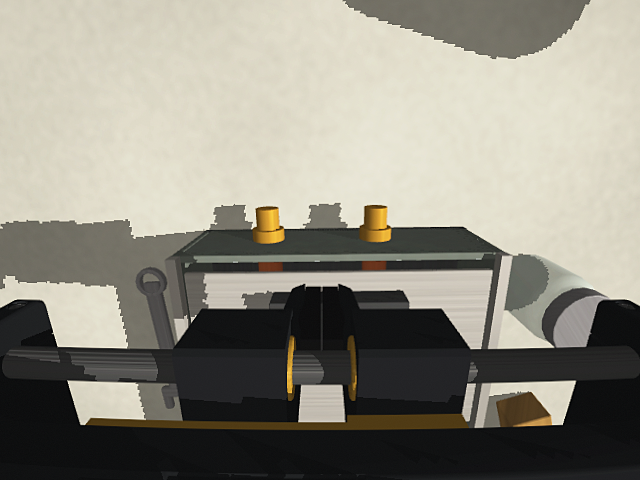

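View pics/top1.png

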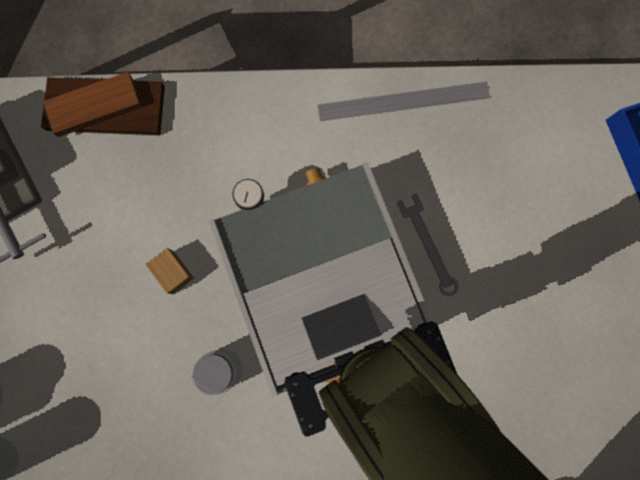

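Wrist view: the front face of the stop spans about (270–408, 291), which fits the prediction of 270–400. The fingers stand just in front of it and centred, so I'll descend.

Call:
{"fn": "play_rows", "kwargs": {"deltas": [[[1,0.022,-0.01,0.13,0,0,-0.003],[1,0.022,-0.01,0.274,0,0,-0.003],[1,0.022,-0.01,0.274,0,0,-0.003]]]}}

```text
clock: 1.88
tool_pos: [0.4352, -0.018, 0.1144]
eef_rot: [0.578, 0.816, -0.005, -0.002]
contact_force: [-0.3, 0.2, -0.3]
opening: 0.008
```

```bash
python3 -c "
from h import *
from plant import vision
where()
i=vision.snapshot('side');cv2.imwrite('pics/side1.png',cv2.resize(i[150:400,150:430,::-1],None,fx=2.4,fy=2.4,interpolation=2))
where();go(-.1215,0,.116)
go(0,0,.116)"
```

```text
t 1.88 box xy -0.1486 0.0014 z 0.1144 jaw 90.03 F [-0.34  0.22 -0.3 ] open 0.008
t 1.93 box xy -0.1477 0.0011 z 0.1157 jaw 90.0 F [-0.38 -0.39  0.45] open 0.003
target [ 0.4612 -0.0103  0.116 ] shift [-0.0036  0.0873 -0.0015] turn [-0.0024  0.0011  0.    ]
target [0.5758 0.0301 0.116 ] shift [-0.0036  0.4923 -0.0046] turn [-0.0024  0.0011  0.    ]
```

View pics/side1.png

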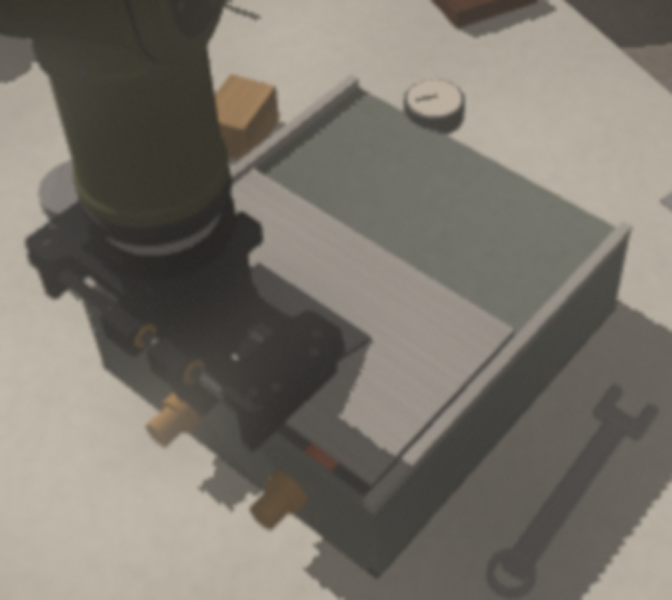

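The side view shows the gripper just ahead of the stop, clear of the jar. Next I push along +x.

Call:
{"fn": "play_rows", "kwargs": {"deltas": [[[1,-0.003,0.06,0,0,0,0],[1,-0.003,0.12,0,0,0,0],[1,-0.003,0.18,0,0,0,0],[1,-0.003,0.24,0,0,0,0],[1,-0.003,0.3,0,0,0,0]]]}}

```text
clock: 2.55
tool_pos: [0.5203, 0.0112, 0.1173]
eef_rot: [0.578, 0.816, -0.005, -0.001]
contact_force: [-3.6, -0.5, 1.3]
opening: 0.002
```

```bash
python3 -c "
from h import *
where()
go(0,0,.116)"
```

```text
t 2.55 box xy -0.0586 0.0006 z 0.1173 jaw 90.0 F [-3.56 -0.48  1.3 ] open 0.002
target [0.5758 0.0301 0.116 ] shift [-0.002   0.1954  0.0025] turn [-0.003  0.001  0.   ]
```

Call:
{"fn": "play_rows", "kwargs": {"deltas": [[[1,-0.002,0.04,0.002,0,0,0],[1,-0.002,0.08,0.002,0,0,0],[1,-0.002,0.115,0.002,0,0,0],[1,-0.002,0.135,0.002,0,0,0],[1,-0.002,0.155,0.002,0,0,0]]]}}

```text
clock: 3.18
tool_pos: [0.5646, 0.026, 0.1163]
eef_rot: [0.578, 0.816, -0.005, -0.001]
contact_force: [-3.1, -0.1, 2.0]
opening: 0.005
```

Call:
{"fn": "play_rows", "kwargs": {"deltas": [[[1,0,0.01,0,0,0,0],[1,0,0.02,0,0,0,0]]]}}

```text
clock: 3.42
tool_pos: [0.5702, 0.028, 0.1162]
eef_rot: [0.578, 0.816, -0.005, -0.001]
contact_force: [-4.1, -0.9, 2.7]
opening: -0.001
```

```bash
python3 -c "
from h import *
where()"
```

```text
t 3.42 box xy -0.006 -0.0001 z 0.1162 jaw 90.0 F [-4.12 -0.92  2.71] open -0.001
```

Call:
{"fn": "play_rows", "kwargs": {"deltas": [[[1,0,0.01,0,0,0,0],[1,0,0.02,0,0,0,0]]]}}

```text
clock: 3.68
tool_pos: [0.5723, 0.0286, 0.1157]
eef_rot: [0.578, 0.816, -0.009, -0.004]
contact_force: [-11.7, -3.7, 11.3]
opening: 0.005
```

Call:
{"fn": "play_rows", "kwargs": {"deltas": [[[1,0,0.01,0,0,0,0],[1,0,0.02,0,0,0,0]]]}}

```text
clock: 3.92
tool_pos: [0.5725, 0.0285, 0.1151]
eef_rot: [0.578, 0.816, -0.015, -0.007]
contact_force: [-16.4, -3.6, 14.8]
opening: 0.008
```

```bash
python3 -c "
from h import *
where()"
```

```text
t 3.92 box xy -0.0037 -0.0004 z 0.1151 jaw 89.97 F [-16.38  -3.59  14.8 ] open 0.008
```

The force rises and motion stops at x = −0.004, where the stop was expected. Backing off and lifting.

Call:
{"fn": "play_rows", "kwargs": {"deltas": [[[1,0,-0.05,0,0,0,0],[1,0,-0.1,-0.03,0,0,0],[1,0,-0.2,-0.2,0,0,0],[1,0,-0.35,-0.4,0,0,0],[1,0,-0.5,-0.5,0,0,0]]]}}

```text
clock: 4.55
tool_pos: [0.4394, -0.0175, 0.2696]
eef_rot: [0.578, 0.816, -0.012, -0.005]
contact_force: [0.1, -0.2, 0.0]
opening: 0.008
```

```bash
python3 -c "
from h import *
from plant import vision
where()
i=vision.snapshot('top')[:,:,::-1];cv2.imwrite('pics/top2.png',i)
cv2.imwrite('pics/top2c.png',cv2.convertScaleAbs(cv2.resize(i[150:400,200:440],None,fx=2.4,fy=2.4,interpolation=2),alpha=1.6,beta=20))
i=vision.snapshot('side')[:,:,::-1];cv2.imwrite('pics/side2.png',cv2.convertScaleAbs(cv2.resize(i[150:400,150:430],None,fx=2.4,fy=2.4,interpolation=2),alpha=1.6,beta=20))
"
```

```text
t 4.55 box xy -0.1444 0.0004 z 0.2696 jaw 89.99 F [ 0.09 -0.19  0.03] open 0.008
```

View pics/top2c.png

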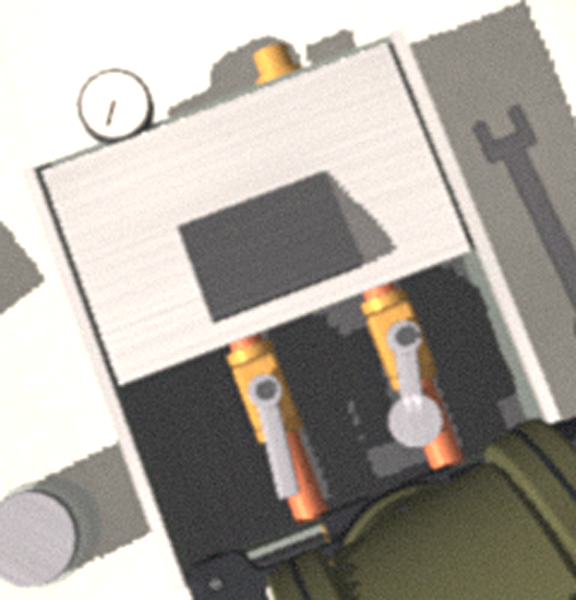

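View pics/side2.png

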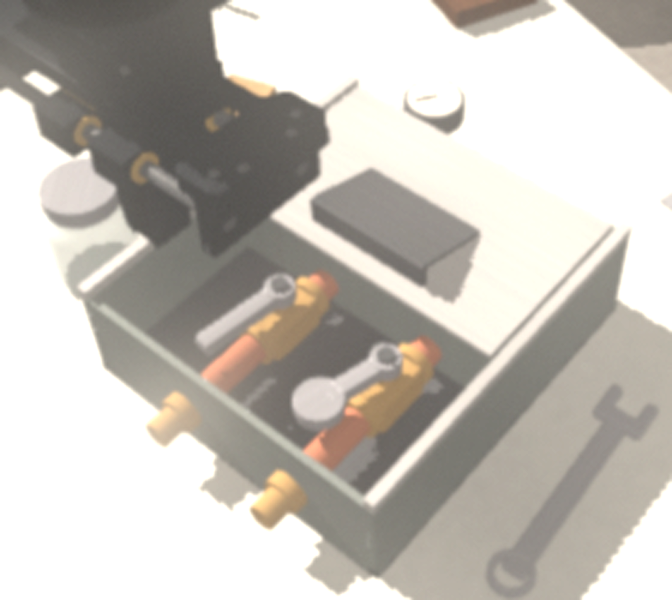

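The cover is fully back. The disc handle is the right valve: pivot at crop (406,335), disc at (415,420). The plain handle has its pivot at (266,390) and its end at (289,497).

```bash
python3 -c "
from h import *
from plant import vision
m=vision.camera_model('top');T=BOX
c,q=np.cos(T[2]),np.sin(T[2])
for n,p in dict(dp=(406,335),de=(415,420),pp=(266,390),pe=(289,497)).items():
  w=at_z(m,np.array(p)/2.4+[200,150],.078)-[T[0],T[1],0];print(n,(c*w[0]+q*w[1]).round(4),(-q*w[0]+c*w[1]).round(4))
where()
go(-.155,-.105,.20)
"
```

```text
dp -0.0437 -0.0605
de -0.0954 -0.0463
pp -0.0447 0.0346
pe -0.1118 0.0446
t 4.65 box xy -0.1482 -0.0004 z 0.2707 jaw 89.87 F [-0.21 -0.06  0.47] open 0.005
target [ 0.4645 -0.1204  0.2   ] shift [-0.3466 -0.015   0.2394] turn [-0.0091  0.0029 -0.0008]
```

```bash
python3 -c "
from h import *
go(-.107,-.096,.20)
go(-.107,-.096,.08)
"
```

```text
target [ 0.5068 -0.096   0.2   ] shift [-0.3163  0.1448  0.2345] turn [-0.0091  0.0029 -0.0008]
target [ 0.5068 -0.096   0.08  ] shift [-0.3126  0.1562  0.6343] turn [-0.0091  0.0029 -0.0008]
```

Call:
{"fn": "play_rows", "kwargs": {"deltas": [[[1,-0.15,0.07,0,-0.009,0.003,-0.001],[1,-0.316,0.145,0.1,-0.009,0.003,-0.001],[1,-0.316,0.145,0.235,-0.009,0.003,-0.001],[1,-0.316,0.145,0.235,-0.009,0.003,-0.001]]]}}

```text
clock: 5.15
tool_pos: [0.5061, -0.0959, 0.1973]
eef_rot: [0.578, 0.816, -0.001, -0.002]
contact_force: [-0.5, -0.1, 1.1]
opening: 0.006
```

```bash
python3 -c "
from h import *
from plant import vision
where();go(-.107,-.096,.08)
cv2.imwrite('pics/wrist3.png',vision.snapshot('wrist')[:,:,::-1])
"
```

```text
t 5.15 box xy -0.1076 -0.0957 z 0.1973 jaw 90.03 F [-0.49 -0.12  1.14] open 0.006
target [ 0.5068 -0.096   0.08  ] shift [-0.0021  0.0036  0.3911] turn [-0.0013 -0.0009  0.0002]
```

View pics/wrist3.png

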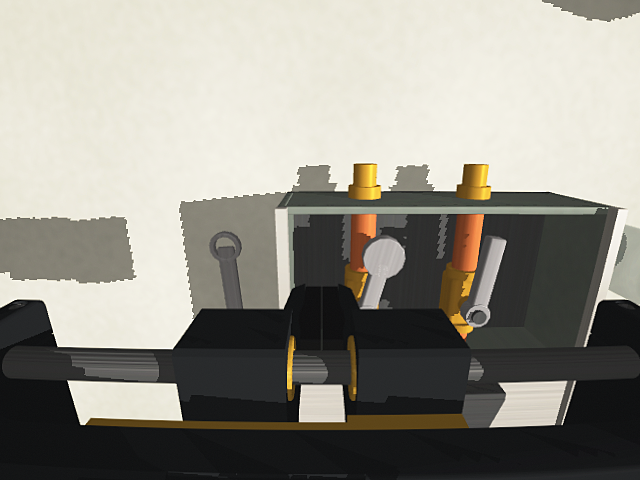

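The wrist view shows the fingers (x 287–357) standing between the right rail (285) and the disc (362–405). Descending.

Call:
{"fn": "play_rows", "kwargs": {"deltas": [[[1,-0.002,0.004,0.12,0,0,0],[1,-0.002,0.004,0.22,0,0,0],[1,-0.002,0.004,0.3,0,0,0],[1,-0.002,0.004,0.35,0,0,0],[1,-0.002,0.004,0.391,0,0,0]]]}}

```text
clock: 5.82
tool_pos: [0.5093, -0.0947, 0.0822]
eef_rot: [0.577, 0.817, 0.001, -0.0]
contact_force: [0.4, 0.7, -0.6]
opening: 0.001
```

```bash
python3 -c "
from h import *
from plant import vision
where();
i=vision.snapshot('side')[:,:,::-1];cv2.imwrite('pics/side3.png',cv2.convertScaleAbs(cv2.resize(i[150:400,150:430],None,fx=2.4,fy=2.4,interpolation=2),alpha=1.6,beta=20))
for th in (.15,.26,.4,.6,.8,1.0,1.2,1.4,1.5,1.571):
  d=np.array([-np.cos(th),np.sin(th)]);mm=np.array([np.sin(th),np.cos(th)])
  p=np.array([-.045,-.06])+.050*d-.017*mm-[.009,.0175];print(th,p.round(4));go(*p,.08)
"
```

```text
t 5.83 box xy -0.1042 -0.0957 z 0.0822 jaw 90.14 F [ 0.38  0.67 -0.61] open 0.001
0.15 [-0.106  -0.0868]
target [ 0.5047 -0.087   0.08  ] shift [ 0.0284 -0.0033  0.0032] turn [-0.0003 -0.0006  0.0008]
0.26 [-0.1067 -0.0811]
target [ 0.5021 -0.0818  0.08  ] shift [ 0.0477 -0.0056  0.0033] turn [-0.0003 -0.0006  0.0008]
0.4 [-0.1067 -0.0737]
target [ 0.4997 -0.0749  0.08  ] shift [ 0.0723 -0.0055  0.0033] turn [-0.0003 -0.0006  0.0008]
0.6 [-0.1049 -0.0633]
target [ 0.4979 -0.0645  0.08  ] shift [0.1069 0.0006 0.0034] turn [-0.0003 -0.0006  0.0008]
0.8 [-0.101  -0.0535]
target [ 0.4983 -0.0539  0.08  ] shift [0.1396 0.0134 0.0034] turn [-0.0003 -0.0006  0.0008]
1.0 [-0.0953 -0.0446]
target [ 0.5007 -0.0437  0.08  ] shift [0.1691 0.0326 0.0035] turn [-0.0003 -0.0006  0.0008]
1.2 [-0.088  -0.0371]
target [ 0.5052 -0.0341  0.08  ] shift [0.1942 0.0571 0.0035] turn [-0.0003 -0.0006  0.0008]
1.4 [-0.0793 -0.0311]
target [ 0.5114 -0.0256  0.08  ] shift [0.214  0.0862 0.0035] turn [-0.0003 -0.0006  0.0008]
1.5 [-0.0745 -0.0288]
target [ 0.5151 -0.0219  0.08  ] shift [0.2216 0.1021 0.0035] turn [-0.0003 -0.0006  0.0008]
1.571 [-0.071  -0.0275]
target [ 0.518  -0.0194  0.08  ] shift [0.226  0.1138 0.0035] turn [-0.0003 -0.0006  0.0008]
```

View pics/side3.png

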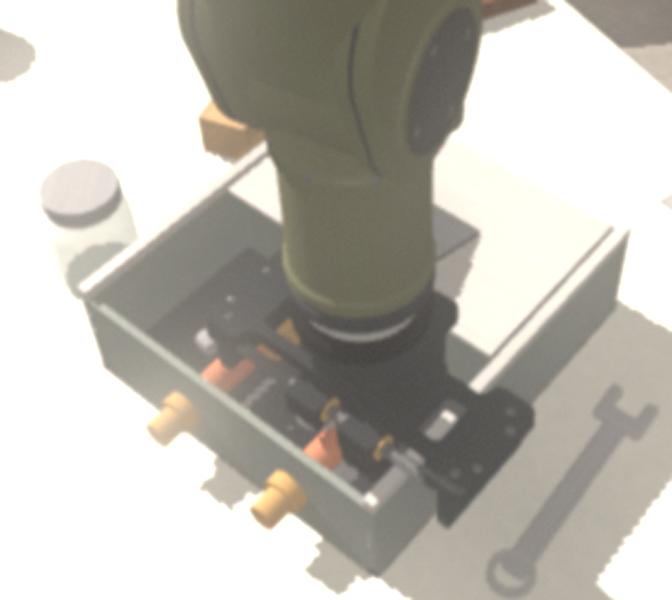

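Call:
{"fn": "play_rows", "kwargs": {"deltas": [[[1,0.03,-0.005,0.003,0,0,0],[1,0.05,-0.006,0.003,0,0,0],[1,0.07,-0.0055,0.003,0,0,0],[1,0.09,-0.003,0.003,0,0,0],[1,0.107,0.0005,0.003,0,0,0]]]}}

```text
clock: 6.5
tool_pos: [0.4973, -0.065, 0.0803]
eef_rot: [0.577, 0.817, -0.001, -0.001]
contact_force: [-1.3, -3.6, 3.3]
opening: 0.003
```

```bash
cat >> h.py <<'E'
def arc(*ths,rho=.05,extra=0):
    for th in ths:
        d=np.array([-np.cos(th),np.sin(th)]);mm=np.array([np.sin(th),np.cos(th)])
        p=np.array([-.045,-.06])+rho*d-(.017-extra)*mm-[.009,.0175];print(th,p.round(4));go(*p,.08)
E
python3 -c "
from h import *
where();arc(.7,.8,.9,1.,1.1)"
```

```text
t 6.5 box xy -0.1056 -0.0636 z 0.0803 jaw 90.09 F [-1.28 -3.55  3.33] open 0.003
0.7 [-0.1032 -0.0583]
target [ 0.4978 -0.0592  0.08  ] shift [0.0176 0.0082 0.0011] turn [-0.0007 -0.0003  0.0005]
0.8 [-0.101  -0.0535]
target [ 0.4983 -0.0539  0.08  ] shift [0.0337 0.0154 0.001 ] turn [-0.0007 -0.0003  0.0005]
0.9 [-0.0984 -0.0489]
target [ 0.4993 -0.0487  0.08  ] shift [0.0489 0.0242 0.001 ] turn [-0.0007 -0.0003  0.0005]
1.0 [-0.0953 -0.0446]
target [ 0.5007 -0.0437  0.08  ] shift [0.0632 0.0345 0.001 ] turn [-0.0007 -0.0003  0.0005]
1.1 [-0.0918 -0.0407]
target [ 0.5027 -0.0388  0.08  ] shift [0.0764 0.0462 0.001 ] turn [-0.0007 -0.0003  0.0005]
```

Contact is at about 3.7 N, as expected, so I continue along the arc.

Call:
{"fn": "play_rows", "kwargs": {"deltas": [[[1,0.018,0.008,0.001,0,0,0],[1,0.034,0.015,0.001,0,0,0],[1,0.049,0.024,0.001,0,0,0],[1,0.063,0.0345,0.001,0,0,0],[1,0.076,0.046,0.001,0,0,0]]]}}

```text
clock: 7.12
tool_pos: [0.5023, -0.0384, 0.0798]
eef_rot: [0.577, 0.817, -0.001, -0.002]
contact_force: [-3.6, -2.4, 0.5]
opening: 0.004
```

```bash
python3 -c "
from h import *
where();arc(1.2,1.3,1.4,1.45)"
```

```text
t 7.12 box xy -0.0921 -0.0401 z 0.0798 jaw 90.11 F [-3.62 -2.36  0.5 ] open 0.004
1.2 [-0.088  -0.0371]
target [ 0.5052 -0.0341  0.08  ] shift [ 0.0102  0.0139 -0.0007] turn [-0.0011 -0.0004  0.0006]
1.3 [-0.0838 -0.0339]
target [ 0.5081 -0.0297  0.08  ] shift [ 0.0208  0.0279 -0.0008] turn [-0.0011 -0.0004  0.0006]
1.4 [-0.0793 -0.0311]
target [ 0.5114 -0.0256  0.08  ] shift [ 0.0299  0.043  -0.0008] turn [-0.0011 -0.0004  0.0006]
1.45 [-0.0769 -0.0299]
target [ 0.5132 -0.0237  0.08  ] shift [ 0.0339  0.0508 -0.0008] turn [-0.0011 -0.0004  0.0006]
```

Call:
{"fn": "play_rows", "kwargs": {"deltas": [[[1,0.01,0.014,0,0,0,0],[1,0.021,0.028,0,0,0,0],[1,0.028,0.04,0,0,0,0],[1,0.034,0.05,0,0,0,0]]]}}

```text
clock: 7.62
tool_pos: [0.5132, -0.0232, 0.0797]
eef_rot: [0.577, 0.817, -0.001, -0.002]
contact_force: [-4.1, -0.3, 0.0]
opening: 0.009
```

```bash
python3 -c "
from h import *
where();arc(1.5,1.55,1.571)"
```

```text
t 7.62 box xy -0.0768 -0.0295 z 0.0797 jaw 90.13 F [-4.05 -0.32  0.  ] open 0.009
1.5 [-0.0745 -0.0288]
target [ 0.5151 -0.0219  0.08  ] shift [ 0.0021  0.0077 -0.001 ] turn [-0.001  -0.0006  0.0007]
1.55 [-0.072  -0.0279]
target [ 0.5171 -0.0201  0.08  ] shift [ 0.0053  0.0159 -0.001 ] turn [-0.001  -0.0006  0.0007]
1.571 [-0.071  -0.0275]
target [ 0.518  -0.0194  0.08  ] shift [ 0.0065  0.0194 -0.001 ] turn [-0.001  -0.0006  0.0007]
```

Call:
{"fn": "play_rows", "kwargs": {"deltas": [[[1,0.002,0.008,0,0,0,0],[1,0.004,0.014,0,0,0,0]]]}}

```text
clock: 7.88
tool_pos: [0.5169, -0.0204, 0.0797]
eef_rot: [0.577, 0.817, -0.001, -0.002]
contact_force: [-4.3, 0.6, 1.0]
opening: 0.009
```

Call:
{"fn": "play_rows", "kwargs": {"deltas": [[[1,0,0.006,0,0,0,0],[1,0,0.006,0,0,0,0]]]}}

```text
clock: 8.12
tool_pos: [0.519, -0.0196, 0.0797]
eef_rot: [0.577, 0.817, -0.0, -0.001]
contact_force: [-3.0, -0.1, 0.6]
opening: 0.006
```

```bash
python3 -c "
from h import *
where()"
```

```text
t 8.12 box xy -0.0701 -0.028 z 0.0797 jaw 90.14 F [-2.98 -0.1   0.55] open 0.006
```

Not at the stop yet, so I'll take small steps.

Call:
{"fn": "play_rows", "kwargs": {"deltas": [[[1,0,0.006,0,0,0,0],[1,0,0.006,0,0,0,0]]]}}

```text
clock: 8.38
tool_pos: [0.5209, -0.0191, 0.0798]
eef_rot: [0.577, 0.817, -0.0, -0.001]
contact_force: [-3.0, -1.0, 0.9]
opening: 0.008
```

Call:
{"fn": "play_rows", "kwargs": {"deltas": [[[1,0,0.006,0,0,0,0],[1,0,0.006,0,0,0,0]]]}}

```text
clock: 8.62
tool_pos: [0.5213, -0.0191, 0.0796]
eef_rot: [0.577, 0.817, -0.001, -0.002]
contact_force: [-5.2, -1.2, 1.1]
opening: 0.009
```

```bash
python3 -c "
from h import *
where()"
```

```text
t 8.62 box xy -0.0678 -0.0283 z 0.0796 jaw 90.12 F [-5.19 -1.22  1.13] open 0.009
```

Call:
{"fn": "play_rows", "kwargs": {"deltas": [[[1,0,0.008,0,0,0,0],[1,0,0.008,0,0,0,0]]]}}

```text
clock: 8.88
tool_pos: [0.5217, -0.0192, 0.0794]
eef_rot: [0.577, 0.817, -0.003, -0.003]
contact_force: [-7.3, -0.7, 2.4]
opening: 0.007
```

```bash
python3 -c "
from h import *
where()"
```

```text
t 8.88 box xy -0.0674 -0.0285 z 0.0794 jaw 90.1 F [-7.34 -0.69  2.36] open 0.007
```

The force is rising with hardly any motion, so the handle is at its stop. I'll back off along −x and rise.

Call:
{"fn": "play_rows", "kwargs": {"deltas": [[[1,0,-0.03,0,0,0,0],[1,0,-0.07,0,0,0,0],[1,0,-0.07,-0.1,0,0,0],[1,0,-0.07,-0.3,0,0,0],[1,0,-0.15,-0.5,0,0,0]]]}}

```text
clock: 9.5
tool_pos: [0.4829, -0.033, 0.2297]
eef_rot: [0.577, 0.817, -0.002, -0.002]
contact_force: [-0.4, -1.2, 0.8]
opening: 0.01
```

Call:
{"fn": "play_rows", "kwargs": {"deltas": [[[1,0,-0.2,-0.05,0,0,0],[1,0,-0.35,-0.05,0,0,0],[1,0,-0.35,-0.05,0,0,0]]]}}

```text
clock: 9.88
tool_pos: [0.3805, -0.0697, 0.2456]
eef_rot: [0.578, 0.816, -0.003, -0.002]
contact_force: [0.4, -0.6, -0.2]
opening: 0.004
```

```bash
python3 -c "
from h import *
from plant import vision
where()
i=vision.snapshot('top')[:,:,::-1];cv2.imwrite('pics/top4.png',cv2.convertScaleAbs(cv2.resize(i[150:400,140:460],None,fx=2.4,fy=2.4,interpolation=2),alpha=1.6,beta=20))
i=vision.snapshot('side')[:,:,::-1];cv2.imwrite('pics/side4.png',cv2.convertScaleAbs(cv2.resize(i[150:400,150:430],None,fx=2.4,fy=2.4,interpolation=2),alpha=1.6,beta=20))
"
```

```text
t 9.88 box xy -0.2174 -0.0293 z 0.2456 jaw 90.01 F [ 0.41 -0.55 -0.22] open 0.004
```

View pics/top4.png

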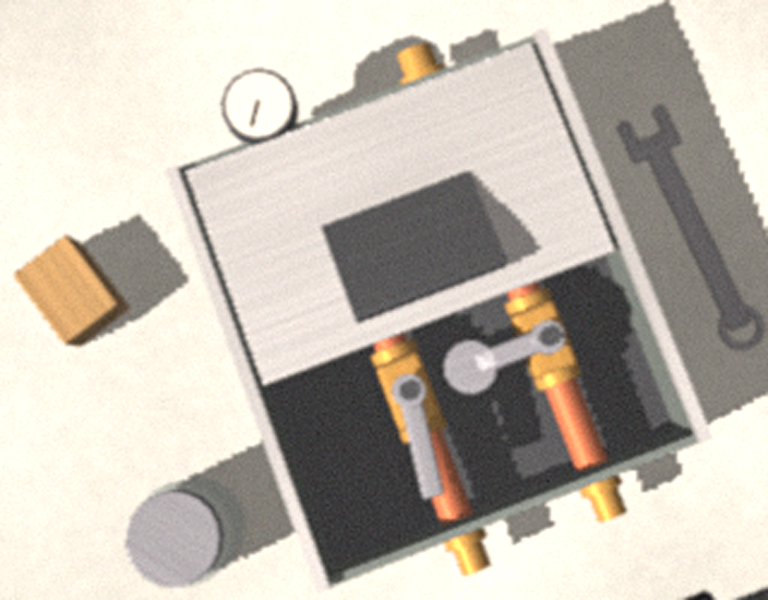

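View pics/side4.png

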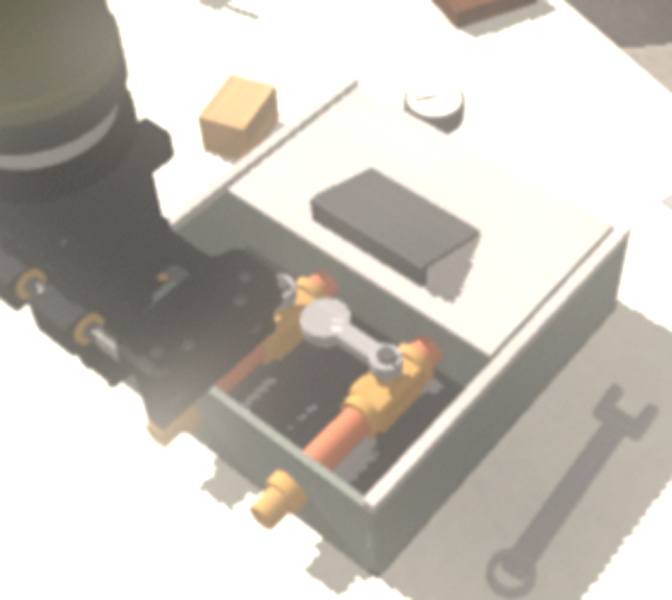

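```bash
python3 -c "
from h import *
from plant import vision
m=vision.camera_model('top');T=BOX
c,q=np.cos(T[2]),np.sin(T[2]);D={}
for n,p in dict(dp=(549,335),de=(470,367),pp=(410,390),pe=(431,497)).items():
  w=at_z(m,np.array(p)/2.4+[140,150],.076)-[T[0],T[1],0];D[n]=np.array([(c*w[0]+q*w[1]),(-q*w[0]+c*w[1])]);print(n,D[n].round(4))
for a,b in(('dp','de'),('pp','pe')):
  v=D[b]-D[a];print(np.arctan2(v[1],-v[0]))
"
```

```text
dp [-0.0435 -0.0601]
de [-0.0446 -0.006 ]
pp [-0.0446  0.0346]
pe [-0.1114  0.0458]
1.550659678135821
0.1658809579856786
```

```bash
python3 -c "
from plant import r
print(r.finish_job())"
```

```text
the job is handed in; nothing more can be done
None
```

The job is handed in: the cover is fully back and the disc handle is shut across its pipe. It took about 10 of the 45 s, and the arm is clear of everything.

- **Cover:** I pushed the thumb stop with the closed fingertips at about 4 N until the force rose at its end stop. The last pictures show it still fully back.
- **Disc handle:** It was the right-hand valve. I pushed it clockwise along an arc at about 3–5 N, reaching about 7 N at its stop. It measures about 1.55 rad in the top picture, against 1.571 nominal and the 1.42 limit.
- **Plain handle:** It measures about 0.17 rad. Its end is within about 1 mm of where it was before the push, which is within what I can read off the picture.
- **Things around the box:** The jar, block and wrench look unmoved in the before and after pictures, and the jar stands upright.

Two small disagreements came up:
- The rail corners fitted the given box size only to 2–3 pixels. The stop and both pivots still landed within about 2 mm of where they should be.
- The handle's stop came about 3.5 mm further on than I had worked out from the finger size. I reached it in small steps, watching the force.

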